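Prop open the counterweighted stock-bin lid

TASK

Open the steel stock bin so that parts can be taken from it: draw the bolt at its front fully back, then lift the lid slowly by its side grip past its balance point, and, still holding it, ease it down until the rubber buffer behind carries it, without letting it drop or pressing hard on the buffer (at most about one and a half kilos). Let go, and leave the lid resting open by its own weight, with the other things on the bench undisturbed.

Things in the scene. Friction and masses are not known exactly. Their poses are not given: they have to be found in the camera images.
- bin: grey steel stock bin fixed to the bench, 160 (x) by 200 (y) by 112 mm high; origin: centre of its underside; -x points out of its front to the robot (yaw within 0.25 rad), y left, z up. Flat lid on top at z 115 to 121. Steel bolt pedestal 118 high at x -115 to -85, y -112 to -12. Counterweight arm upright at the hinge while shut, right side (y -105 to -163), up to z 220
- hinge (a point): point on the lid's hinge axis, midway along it: x +80, y 0, z 118 mm in the bin's frame; the hinge axis runs along the bin's y
- lid (a joint): lid angle, rad: 0 shut, grows as it opens up and away from the front; 1.57 upright. Takes about 4 N at the grip to start, less and less up to the balance point (somewhere in 0.65 to 0.95, the counterweight varies), beyond which the lid falls open by itself with up to 5 N at the grip. It rests on the buffer at an angle that differs each time, within 1.15 to 1.75
- lid_grip (a point): centre of the lid's grip, moving with the lid: black rubber sleeve 16 mm in diameter, 66 long, along the bin's y, sticking out free to the left of the lid (y +126 to +192 in the bin's frame), 150 mm from the hinge axis; lid shut: x -70, y +159, z 118. The sleeve turns freely about its own axis, so fingers can hold it from above, pointing down, while the lid swings
- bolt (a joint): bolt travel in m: 0 home over the lid's tongue (locks the lid), 0.045 fully back at its end stop; starts at 0 to 0.008; slides along the bin's -y (to the right seen from the robot) with about 3 N of friction and stays where it is left
- bolt_knob (a point): middle (half-way up) of the bolt's upright round steel knob, 16 mm in diameter, 34 mm tall, its foot about 17 mm below this point; moves with the bolt; at bolt 0 it is at x -100, y -40, z 148 mm in the bin's frame
- stop: foot of the adjustable stop behind the bin's right rear corner (bin x +170, y -111), fixed; origin: centre of its underside. A screw, set to a height that differs each time and is not given, carries a springy rubber buffer (about 3 N per mm); the counterweight arm lands on it 90 mm behind the hinge axis when the lid is open. The stop must not take more than about 15 N
- piston_a: bystander: loose aluminium piston 60 mm in diameter, 52 mm tall, standing to the left of the bin; origin: centre of its underside
- piston_b: bystander: a like piston to the right of the bin; origin: centre of its underside
- bearing: bystander: loose steel ring 52 mm across, 16 mm tall, lying left of the bin; origin: centre of its underside
- carton: bystander: loose cardboard carton 70 x 100 x 55 mm behind the bin; origin: centre of its underside
- wrench: bystander: loose steel wrench 160 mm long, lying to the front left; origin: centre of its underside
There are look-alikes about, which are no part of the job. Leave any purple or red look-alike of the stop alone.

How it is judged:
On the way, in this order (a step that is already met when the one before it is completed fails the run):
1. the bolt is drawn back (more than 36 mm of its 45 mm travel) while the lid is still shut (value of joint bolt above 0.036 m and value of joint lid below 0.15 rad), for 0.1 s.
2. the lid is lifted past its balance point (beyond 1.0 rad) (value of joint lid above 1 rad), for 0.05 s.
3. the lid is set down on the buffer while still held: the stop carries more than 1 N with the fingers still on the lid (contact force between stop and anything else above 1 N and contact force between the fingers and anything else above 0.5 N), for 0.05 s.
At the end, for the whole second after the job is handed in: the lid rests open beyond 1.1 rad, still (under 0.05 rad/s), its counterweight arm lying on the stop's buffer (more than 0.4 N on the stop), and the bolt is back by more than 36 mm (value of joint lid above 1.1 rad and velocity of joint lid between -0.05 and 0.05 rad/s and contact force between stop and anything else above 0.4 N and value of joint bolt above 0.036 m); the robot touches nothing.
It fails at once if the lid drops or is flung (faster than 2 rad/s, about 0.3 m/s at the grip) (velocity of joint lid above 2 rad/s or velocity of joint lid below -2 rad/s).
It fails at once if the stop takes more than 18 N (contact force between stop and anything else above 18 N).
It fails at once if a bystander is moved by more than 20 mm (distance of any of piston_a, piston_b, bearing, carton, wrench from where it was at the start of the episode above 0.02 m).
It also fails if it takes over 70 s, if anything falls off the work surface, if the arm or the gripper's body presses on something with over 40 N, if the wrist force passes 120 N, or if a joint passes its speed limit or range.

ROBOT

A 7-joint arm with a two-finger parallel gripper is mounted at the origin on the work surface. World frame = base frame: x ahead of the robot, y to its left, z up, the work surface at z = 0. Lengths are in m, angles in rad, forces in N, time in s.
With the tool pointing down it reaches from about 0.35 to 0.9 m from the base axis. Payload 7.2 kg.
Tool frame: the origin (TCP) lies midway between the tips of the shut fingers; the grasp point (between the pads) lies 19 mm behind it (ctrl.grip_depth is the distance from the TCP to the grasp point, in m); z points along the fingers, y is the line along which they close (so a half turn about z gives the same grasp; the last joint's range is limited). The gripper opens to 85 mm and grips with 20 to 120 N. Pads are 22 mm wide; open, the fingers measure 114 mm over their backs; the gripper's body (76 mm by 85 mm) begins 54 mm behind the grasp point. The pads swing forward as they close: fully open they stand 13 mm farther back than shut.
Start: joints at [1.107, 0.411, -0.013, 1.596, 0.006, 1.134, -0.082], TCP at [0.241, -0.577, 0.231] pointing down, gripper open.
Joint ranges: [-2.95, 2.95], [-0.29, 1.99], [-1.47, 1.44], [0.14, 2.54], [-1.03, 4.17], [0.13, 1.85], [-2.86, 2.86]. Speed limits (rad/s): [2.39, 2.39, 3.01, 3.01, 3.14, 3.14, 3.14].

INTERFACE

Orientations are given as a rotation vector (axis times angle).
In Python, from rig import ctrl gives the robot as it stands.
- The arm moves only by the shell command python3 -m crank 'ROWS' [FORCE]. ROWS is JSON, one flat list of numbers, 5 for each row, row after row: the shift along the world's x, y, z in cm, then the turn about the world's z in degrees, then the finger opening in cm, from 0 to 8.54. In form: [tx, ty, tz, turn, gripper, tx, ty, tz, turn, gripper, ...]. A call has 1 to 10 rows; each row is the pose to reach, as a shift and turn from the pose commanded when the call began; what a row does not reach only later rows make up. A row lasts 1/10 s, in which the tool goes at most 50 mm and 8.59 degrees, less where a joint would pass 70% of its speed; a pose out of reach is approached as far as the arm can. A call with a gripper value outside its range is refused whole. The fingers move at their own pace and stop on an object; FORCE is the grip in N (left out, the last holds). Time passes only in rows, so rows that repeat a pose let the fingers close. It gives the time, the measured TCP pose, the force, the opening and the grip force at its end, in the units of the state.
- ctrl.get_obs(): the state, without advancing time (a new reading comes with each control period).
- ctrl.camera(name): name is "scene" or "top"; returns a dict with "frame" (384x512x3 uint8, red, green, blue), "z_map" (384x512 float32, m along the optical axis (not along the pixel's ray), 0 where there is no reading), "fx", "fy", "cx", "cy" (pixels), "k1" (the pictures are not rectified: a ray, as slopes to the right and down, at radius r is drawn at 1 + k1 r^2 times it, then the intrinsics apply), "world_to_cam" (4x4, takes a point from world to camera coordinates). Camera axes: x right, y down, z forward; pixel columns grow to the right and rows downward; lengths in m; the calibration is good to about 2 mm. A picture is of the moment at which its call begins.
- ctrl.hand_in(): hands the job in; it is judged then, once.
The state is a dict: "time": time; "joints": joint angles; "dq": joint speeds; "tau": joint torques, N m; "ee_pos": TCP position; "tcp_rot": TCP orientation; "ft_force": force on the tool from outside, world axes, zero at the start; "wrist_torque": the same for the moment, N m; "gripper_width": opening from 0.0 (shut) to 1.0 (fully open); "finger_force": force on a finger pad.
Only numpy, scipy, OpenCV 4.12 (cv2) and the standard library are available. Lean on these libraries where they do the work, as an engineer would, in place of code of your own. Each camera call takes 0.05 s, during which the arm holds its last target. There are 200 camera calls.

## Working session

There is one attempt and no reset: what is moved stays moved. The work goes in short steps, Python scripts to look and compute and a shell command to move; the robot and the scene stay as the last step left them, time stands still between calls to the robot, and variables do not carry over. Pictures are saved under pics/ and viewed, at most 10 in all, crops included, and the job is handed in when it is done.

```bash
mkdir -p pics; ls
cat > h.py <<'E'
import numpy as np, cv2
from rig import ctrl
def cam(n):
    return ctrl.camera(n)
def cloud(c):
    z=c["z_map"]; h,w=z.shape
    v,u=np.mgrid[0:h,0:w].astype(float)
    K=np.array([[c["fx"],0,c["cx"]],[0,c["fy"],c["cy"]],[0,0,1]])
    p=np.stack([(u-c["cx"])/c["fx"],(v-c["cy"])/c["fy"]],-1)
    q=p.copy()
    for _ in range(8): q=p/(1+c["k1"]*(q**2).sum(-1,keepdims=True))
    P=np.concatenate([q*z[...,None],z[...,None]],-1)
    T=np.linalg.inv(c["world_to_cam"])
    W=P@T[:3,:3].T+T[:3,3]; W[z==0]=np.nan
    return W
def save(n,img,s=1):
    cv2.imwrite("pics/"+n,cv2.resize(cv2.cvtColor(img,cv2.COLOR_RGB2BGR),None,fx=s,fy=s,interpolation=cv2.INTER_CUBIC))
E
python3 - <<'E'
from h import *
for n in("scene","top"):
    c=cam(n); save(n+"0.png",c["frame"],1.5); np.savez(n+"0.npz",W=cloud(c),f=c["frame"]); print(n,c["fx"],c["k1"],np.linalg.inv(c["world_to_cam"])[:3,3].round(3))
print(ctrl.get_obs())
E
```

```text
pics
scene 490.9388108342326 0.0015842327218135602 [ 0.9   -0.54   0.975]
top 454.53920365047696 0.026414479502211808 [ 0.401 -0.002  1.385]
{'time': 0.1, 'joints': array([ 1.10685459,  0.41182673, -0.01272827,  1.59696281,  0.00562523,
        1.13428374, -0.08218857]), 'dq': array([-0.00067857, -0.00046096,  0.00111653, -0.00358581, -0.00172433,
       -0.00216768, -0.00106722]), 'tau': array([ 3.65398635e-03, -6.01827478e+01,  6.84509687e-01, -3.00089300e+01,
        1.40216737e-02,  6.37224279e-03, -1.24603594e-05]), 'ee_pos': array([ 0.24072921, -0.57630007,  0.23053182]), 'tcp_rot': array([-3.07891132e+00, -6.17402429e-01,  6.26372509e-04]), 'ft_force': array([-0.43379326,  0.67097211, -0.19297554]), 'wrist_torque': array([ 0.00564534, -0.02798646,  0.00447636]), 'finger_force': 0.0, 'gripper_width': 0.9999041204843399}
```

View pics/scene0.png

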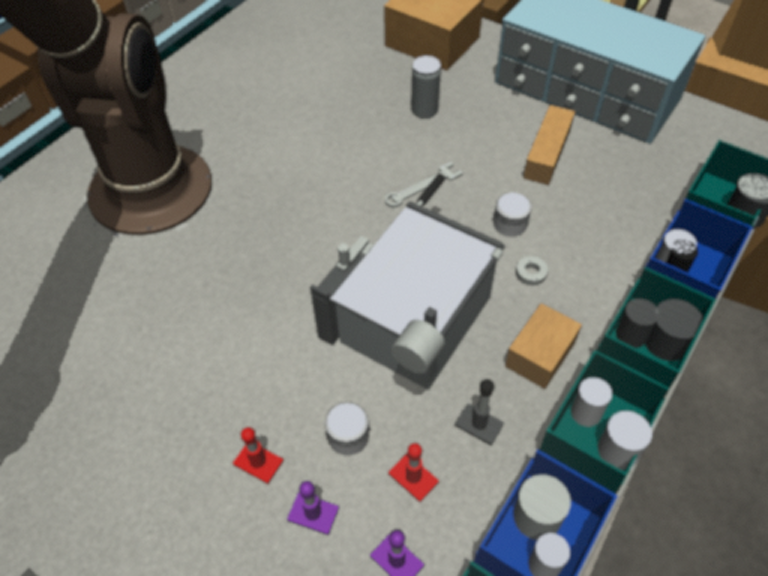

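View pics/top0.png

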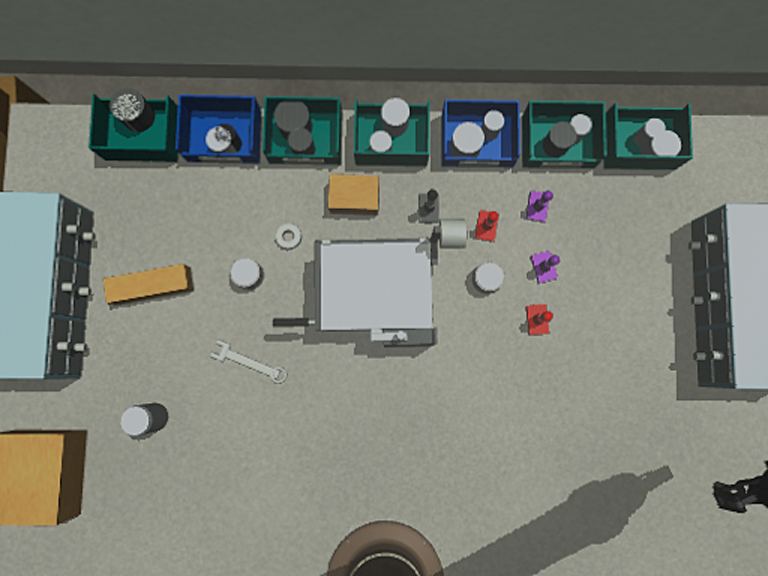

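Top view: the lid spans (318–434, 240–333). The grip sleeve is at (292,322) and the bolt knob at about (400,337). The dark grey stop at (430,205) is behind the right rear corner, so it fits the description. The red look-alikes at (487,225) and (540,320) and the purple ones at (540,205) and (545,267) do not. Next I'll measure the lid, knob and grip in both views.

Run:
```python
from h import *
D={n:np.load(n+"0.npz") for n in("scene","top")}
for n in D:
    W=D[n]["W"]; f=D[n]["f"].astype(int)
    reg=(np.abs(W[...,1])<.3)&(W[...,0]>.35)&(W[...,0]<.85)
    lid=reg&(W[...,2]>.112)&(W[...,2]<.126)&(f.min(-1)>150)
    # largest comp
    k,l,s,_=cv2.connectedComponentsWithStats(lid.astype(np.uint8)); i=1+s[1:,4].argmax(); m=l==i
    r=cv2.minAreaRect(W[m][:,:2].astype(np.float32)*1000); print(n,"lid",r,s[i],np.median(W[m][:,2]))
    hi=reg&(W[...,2]>.140)&(W[...,2]<.30)
    k,l,s,_=cv2.connectedComponentsWithStats(hi.astype(np.uint8))
    for i in range(1,k):
        if s[i,4]>8: p=W[l==i]; print(" high",s[i],np.median(p,0).round(4),p.min(0).round(3),p.max(0).round(3))
    dk=reg&(W[...,2]>.08)&(W[...,2]<.135)&(f.max(-1)<75)
    k,l,s,_=cv2.connectedComponentsWithStats(dk.astype(np.uint8))
    for i in range(1,k):
        if s[i,4]>20: p=W[l==i]; print(" dark",s[i],np.median(p,0).round(4),p.min(0).round(3),p.max(0).round(3))
t=D["top"]["f"][130:240,170:340]; s=D["scene"]["f"][130:300,190:350]
a=cv2.resize(t,(680,440),interpolation=2); cv2.imwrite("pics/crop.png",a[...,::-1])
```

```text
scene lid ((560.5194091796875, 25.661880493164062), (178.10308837890625, 209.56573486328125), 1.2363598346710205) [ 221  138  113   85 5131] 0.1207573413096521
 high [226 162   8  13  81] [ 0.4709 -0.0243  0.1591] [ 0.461 -0.031  0.14 ] [ 0.476 -0.014  0.167]
 high [261 204  36  45 950] [ 0.6549 -0.1182  0.1995] [ 0.625 -0.135  0.154] [ 0.678 -0.073  0.223]
 dark [280 117  16  18 101] [0.494  0.1781 0.1248] [0.488 0.149 0.118] [0.499 0.212 0.129]
 dark [296 175  34  52 205] [0.6464 0.0337 0.0953] [ 0.642 -0.045  0.08 ] [0.653 0.117 0.122]
 dark [208 192  18  20 189] [ 0.4758 -0.0873  0.1043] [ 0.456 -0.091  0.08 ] [ 0.492 -0.069  0.135]
 dark [232 207  13   8  22] [ 0.5288 -0.0746  0.0995] [ 0.511 -0.076  0.094] [ 0.541 -0.073  0.104]
 dark [320 254   9  11  79] [ 0.7407 -0.0843  0.1198] [ 0.732 -0.089  0.088] [ 0.748 -0.076  0.129]
top lid ((556.320068359375, 24.786941528320312), (167.5113525390625, 205.95944213867188), 2.269716739654541) [ 214  162   75   60 4007] 0.1208688671450171
 high [288 146  23  20 395] [ 0.6422 -0.1072  0.2018] [ 0.621 -0.135  0.148] [ 0.674 -0.076  0.225]
 high [265 221   5   6  26] [ 0.4643 -0.022   0.1634] [ 0.457 -0.027  0.16 ] [ 0.471 -0.017  0.169]
 dark [285 127   7   8  44] [ 0.7333 -0.079   0.1221] [ 0.727 -0.088  0.089] [ 0.743 -0.071  0.128]
 dark [286 158   5  15  47] [ 0.6287 -0.08    0.1239] [ 0.612 -0.086  0.112] [ 0.651 -0.074  0.13 ]
 dark [182 212  24   6 115] [0.4873 0.18   0.1255] [0.481 0.149 0.117] [0.496 0.214 0.132]
 dark [280 220  10  10  22] [ 0.4547 -0.0812  0.1186] [ 0.452 -0.083  0.112] [ 0.477 -0.059  0.135]
 dark [256 227  15   4  31] [ 0.4513 -0.0119  0.1175] [ 0.449 -0.031  0.083] [0.457 0.008 0.127]
```

View pics/crop.png

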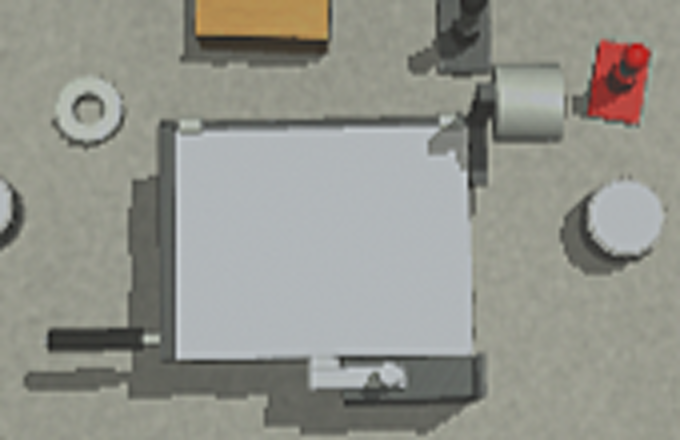

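The crop confirms the sleeve at (95,340), the knob at (390,375) and the dark stop foot at (465,40). Averaged over both views:

| Item | Position |
|---|---|
| Knob | (0.466, -0.022), top at z 0.166 |
| Grip | (0.490, 0.181), top at z 0.127, so centre at about 0.118 |
| Yaw | about +0.03 |
| Hinge | about (0.645, 0.026, 0.118) |

First I'll move above the knob.

```bash
python3 -m crank '[4,8,7,8,5, 8,18,7,23,5, 12,28,7,38,5, 17,40,7,53,5, 22.6,55.5,7,69,5, 22.6,55.5,7,69,5, 22.6,55.5,7,69,5, 22.6,55.5,7,69,5, 22.6,55.5,7,69,5, 22.6,55.5,7,69,5]' 30 && python3 -m crank '[0,0,0,0,5,0,0,0,0,5]'
```

```text
time: 1.1
ee_pos: [0.4259, -0.1243, 0.2967]
tcp_rot: [2.188, 2.254, -0.0]
ft_force: [2.0, -0.7, 0.1]
gripper_width: 0.582
finger_force: 0.0
time: 1.3
ee_pos: [0.4259, -0.1253, 0.2964]
tcp_rot: [-2.185, -2.257, 0.001]
ft_force: [-1.2, -0.8, -0.4]
gripper_width: 0.584
finger_force: 0.0
```

```bash
python3 -m crank '[2,5,0,0,5, 4.1,10.3,0,0,5, 4.1,10.3,0,0,5, 4.1,10.3,-4,0,5, 4.1,10.3,-8,0,5, 4.1,10.3,-12,0,5, 4.1,10.3,-15.2,0,5, 4.1,10.3,-15.2,0,5]'
python3 - <<'E'
from h import *
c=cam("top"); s=cam("scene")
a=cv2.resize(c["frame"][180:250,210:310],(400,280),interpolation=2);b=cv2.resize(s["frame"][100:200,180:280],(400,400),interpolation=2)
o=np.zeros((400,800,3),np.uint8);o[:280,:400]=a;o[:,400:]=b;save("k.png",o)
E
```

```text
time: 2.1
ee_pos: [0.4636, -0.0252, 0.1407]
tcp_rot: [-2.187, -2.247, 0.009]
ft_force: [-0.3, -0.7, 0.0]
gripper_width: 0.588
finger_force: 0.0
```

View pics/k.png

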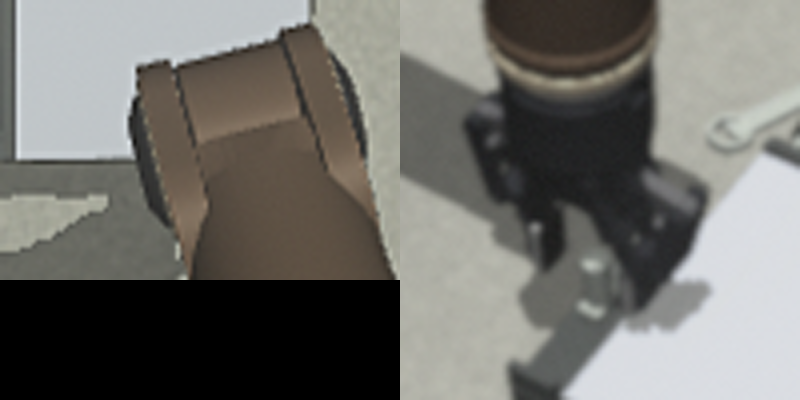

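The scene crop shows the knob at (592,285) standing between the open fingers. I'll close and draw the bolt.

```bash
python3 -m crank '[0,0,0,0,0.5,0,0,0,0,0.5,0,0,0,0,0.5,0,0,0,0,0.5,0,0,0,0,0.5,0,0,0,0,0.5]' 40 && python3 -m crank '[0,-0.7,0,0,0.5, 0,-1.4,0,0,0.5, 0.1,-2.1,0,0,0.5, 0.1,-2.7,0,0,0.5, 0.1,-3.3,0,0,0.5, 0.1,-3.7,0,0,0.5, 0.1,-4.0,0,0,0.5, 0.1,-4.0,0,0,0.5, 0.1,-4.0,0,0,0.5]'
```

```text
time: 2.8
ee_pos: [0.466, -0.0236, 0.146]
tcp_rot: [2.188, 2.253, -0.003]
ft_force: [-7.1, -1.1, 11.5]
gripper_width: 0.165
finger_force: 39.0
time: 3.7
ee_pos: [0.4673, -0.0633, 0.146]
tcp_rot: [2.188, 2.253, -0.001]
ft_force: [-6.0, 0.1, 8.4]
gripper_width: 0.168
finger_force: 39.1
```

```bash
python3 -m crank '[0,-0.1,0,0,0.5, 0,-0.2,0,0,0.5, 0,-0.2,0,0,0.5]' && python3 -m crank '[0,0,0,0,5, 0,0,0,0,5, 0,0,0,0,5, 0,0,3,0,5, 0,0,6,0,7, 0,4,9,0,7, 0.5,9,9,0,7, 1.5,14,9,0,7, 2.5,19,9,0,7, 2.5,24.6,9,0,7]' && python3 -m crank '[0,0,0,0,7,0,0,0,0,7]'
python3 - <<'E'
from h import *
for n in("top","scene"):
    c=cam(n); W=cloud(c); f=c["frame"].astype(int)
    hi=(W[...,2]>.14)&(W[...,2]<.17)&(W[...,0]>.44)&(W[...,0]<.49)&(W[...,1]<0)&(W[...,1]>-.1)
    print(n,hi.sum(),np.median(W[hi],0) if hi.any() else 0)
    dk=(W[...,2]>.105)&(W[...,2]<.135)&(f.max(-1)<75)&(W[...,1]>.14)&(W[...,1]<.23)&(W[...,0]>.46)&(W[...,0]<.52)
    print(dk.sum(),np.median(W[dk],0) if dk.any() else 0)
E
```

```text
time: 4.0
ee_pos: [0.4673, -0.0642, 0.146]
tcp_rot: [-2.188, -2.254, 0.0]
ft_force: [-5.8, 3.3, 8.8]
gripper_width: 0.167
finger_force: 39.1
time: 5.0
ee_pos: [0.4939, 0.1741, 0.2349]
tcp_rot: [2.19, 2.251, 0.002]
ft_force: [1.3, -0.8, -0.1]
gripper_width: 0.822
finger_force: 0.0
time: 5.2
ee_pos: [0.4924, 0.1739, 0.2344]
tcp_rot: [-2.185, -2.257, 0.0]
ft_force: [-0.4, -0.5, 0.2]
gripper_width: 0.817
finger_force: 0.0
top 31 [ 0.46609951 -0.06235084  0.16297304]
0 0
scene 85 [ 0.47187484 -0.06423643  0.15832158]
138 [0.49352401 0.17937322 0.12428761]
```

The knob is now at y -0.063, so the bolt has moved back at least 41 mm and met its end stop. I'll descend on the sleeve.

```bash
python3 -m crank '[-0.2,0.9,-4,0,7, -0.2,0.9,-8,0,7, -0.2,0.9,-11,0,7, -0.2,0.9,-13.5,0,7, -0.2,0.9,-13.5,0,7, -0.2,0.9,-13.5,0,7]'
python3 - <<'E'
from h import *
s=cam("scene"); save("g.png",s["frame"][60:180,220:360],4)
E
cp pics/g.png pics/g1.png
```

```text
time: 5.9
ee_pos: [0.4912, 0.1804, 0.1]
tcp_rot: [2.191, 2.251, -0.001]
ft_force: [0.5, 0.9, 0.5]
gripper_width: 0.821
finger_force: 0.0
```

View pics/g.png

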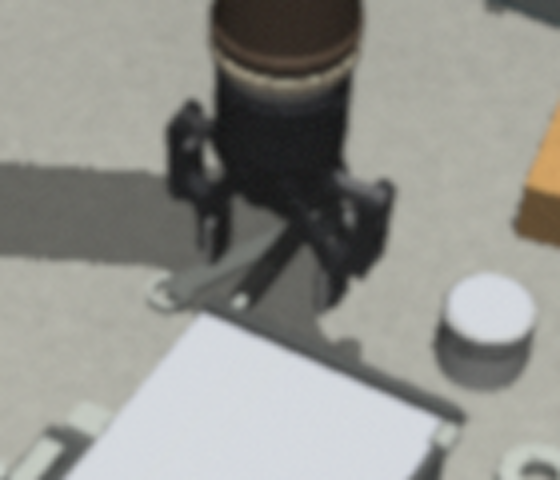

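The sleeve at (265,265) lies between the fingers at (215,240) and (330,290). I'll close and check the offset.

```bash
python3 -m crank '[0,0,0,0,0.5,0,0,0,0,0.5,0,0,0,0,0.5,0,0,0,0,0.5,0,0,0,0,0.5,0,0,0,0,0.5,0,0,0,0,0.5]' 50
python3 - <<'E'
import numpy as np
for th in np.arange(0,1.8,.1):
    d=15*np.array([1-np.cos(th),np.sin(th)]); print(round(th,2),(d[0]*np.cos(.03)).round(2),(d[0]*.03).round(2),d[1].round(2))
E
```

```text
time: 6.65
ee_pos: [0.4891, 0.1817, 0.0998]
tcp_rot: [-2.187, -2.254, 0.004]
ft_force: [-6.9, -1.0, 6.7]
gripper_width: 0.168
finger_force: 48.6
0.0 0.0 0.0 0.0
0.1 0.07 0.0 1.5
0.2 0.3 0.01 2.98
0.3 0.67 0.02 4.43
0.4 1.18 0.04 5.84
0.5 1.84 0.06 7.19
0.6 2.62 0.08 8.47
0.7 3.53 0.11 9.66
0.8 4.55 0.14 10.76
0.9 5.67 0.17 11.75
1.0 6.89 0.21 12.62
1.1 8.19 0.25 13.37
1.2 9.56 0.29 13.98
1.3 10.98 0.33 14.45
1.4 12.44 0.37 14.78
1.5 13.93 0.42 14.96
1.6 15.43 0.46 14.99
1.7 16.93 0.51 14.87
```

```bash
python3 -m crank '[0,0,0.7,0,0.5, 0.1,0,1.5,0,0.5, 0.2,0,2.2,0,0.5, 0.3,0,3.0,0,0.5, 0.5,0,3.7,0,0.5, 0.7,0,4.4,0,0.5, 0.9,0,5.1,0,0.5, 1.2,0,5.8,0,0.5, 1.2,0,5.8,0,0.5, 1.2,0,5.8,0,0.5]'
```

```text
time: 7.65
ee_pos: [0.5007, 0.182, 0.1579]
tcp_rot: [-2.186, -2.254, 0.004]
ft_force: [-9.0, 0.1, 0.9]
gripper_width: 0.167
finger_force: 49.7
```

```bash
python3 -m crank '[0.3,0,0.7,0,0.5, 0.7,0,1.35,0,0.5, 1.05,0,2.0,0,0.5, 1.45,0,2.65,0,0.5, 1.9,0.1,3.25,0,0.5, 2.35,0.1,3.8,0,0.5, 2.85,0.1,4.4,0,0.5, 3.4,0.1,4.9,0,0.5, 3.9,0.1,5.4,0,0.5, 4.5,0.1,5.9,0,0.5]' && python3 -m crank '[0,0,0,0,0.5,0,0,0,0,0.5]'
python3 - <<'E'
from h import *
c=cam("scene");save("l.png",c["frame"][60:280,190:390],2.5)
E
```

```text
time: 8.65
ee_pos: [0.5472, 0.1836, 0.2184]
tcp_rot: [-2.187, -2.255, -0.001]
ft_force: [-5.7, 1.0, 7.2]
gripper_width: 0.169
finger_force: 50.2
time: 8.85
ee_pos: [0.5476, 0.1836, 0.2187]
tcp_rot: [2.188, 2.254, 0.002]
ft_force: [-5.3, 0.6, 8.4]
gripper_width: 0.169
finger_force: 50.4
```

View pics/l.png

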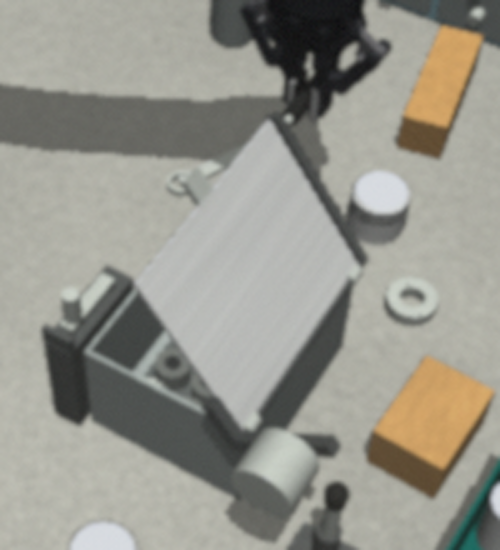

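The lid is held about half open and the knob, at crop (70,300), stays back. I'll go on to 1.1 rad, which is before the earliest possible contact.

```bash
python3 -m crank '[0.6,0,0.45,0,0.5, 1.2,0,0.85,0,0.5, 1.85,0.1,1.25,0,0.5, 2.5,0.1,1.6,0,0.5, 2.5,0.1,1.6,0,0.5, 2.5,0.1,1.6,0,0.5, 2.5,0.1,1.6,0,0.5]'
python3 - <<'E'
import numpy as np
f=lambda t:15*np.array([1-np.cos(t),np.sin(t)])
for b in (1.1,):
  for t in np.arange(1.1,1.8,.02): print(round(t,2),(f(t)-f(b)).round(2))
E
```

```text
time: 9.6
ee_pos: [0.5737, 0.1845, 0.2349]
tcp_rot: [2.187, 2.253, 0.005]
ft_force: [-2.0, 1.0, 7.4]
gripper_width: 0.171
finger_force: 50.3
1.1 [0. 0.]
1.12 [0.27 0.13]
1.14 [0.54 0.26]
1.16 [0.81 0.38]
1.18 [1.09 0.5 ]
1.2 [1.37 0.61]
1.22 [1.65 0.72]
1.24 [1.93 0.82]
1.26 [2.22 0.91]
1.28 [2.5 1. ]
1.3 [2.79 1.09]
1.32 [3.08 1.16]
1.34 [3.37 1.23]
1.36 [3.67 1.3 ]
1.38 [3.96 1.36]
1.4 [4.25 1.41]
1.42 [4.55 1.46]
1.44 [4.85 1.5 ]
1.46 [5.15 1.54]
1.48 [5.44 1.57]
1.5 [5.74 1.59]
1.52 [6.04 1.61]
1.54 [6.34 1.62]
1.56 [6.64 1.63]
1.58 [6.94 1.63]
1.6 [7.24 1.63]
1.62 [7.54 1.61]
1.64 [7.84 1.6 ]
1.66 [8.14 1.57]
1.68 [8.44 1.54]
1.7 [8.74 1.51]
1.72 [9.03 1.47]
1.74 [9.33 1.42]
1.76 [9.63 1.36]
1.78 [9.92 1.3 ]
```

```bash
python3 -m crank '[0.27,0,0.13,0,0.5, 0.54,0,0.26,0,0.5, 0.8,0,0.38,0,0.5, 0.8,0,0.38,0,0.5,0.8,0,0.38,0,0.5]'
python3 - <<'E'
from h import *
for n in("scene","top"):
    c=cam(n);W=cloud(c);f=c["frame"]
    m=(abs(W[...,0]-.737)<.03)&(abs(W[...,1]+.085)<.03)&(W[...,2]>.06)&(f.max(-1)<90)
    p=W[m]; print(n,m.sum(),np.percentile(p,[5,50,95],axis=0).round(3).tolist(), p[:,2].max())
    k=(abs(W[...,0]-.466)<.02)&(abs(W[...,1]+.063)<.03)&(W[...,2]>.145)&(W[...,2]<.18); print(np.median(W[k],0))
E
```

```text
time: 10.1
ee_pos: [0.582, 0.1848, 0.2387]
tcp_rot: [2.187, 2.253, 0.007]
ft_force: [-0.8, 1.7, 6.0]
gripper_width: 0.167
finger_force: 50.1
scene 156 [[0.73, -0.087, 0.083], [0.739, -0.084, 0.123], [0.746, -0.077, 0.162]] 0.1639916551674555
[ 0.47206984 -0.06466264  0.16162477]
top 42 [[0.71, -0.086, 0.073], [0.73, -0.074, 0.148], [0.742, -0.071, 0.163]] 0.16337715934278152
[ 0.4660241  -0.0622506   0.16384175]
```

```bash
python3 -m crank '[0.28,0,0.12,0,0.5, 0.56,0,0.23,0,0.5, 0.56,0,0.23,0,0.5]';python3 -m crank '[0.28,0,0.11,0,0.5, 0.56,0,0.21,0,0.5, 0.56,0,0.21,0,0.5,0.56,0,0.21,0,0.5]'
```

```text
time: 10.5
ee_pos: [0.5878, 0.185, 0.2409]
tcp_rot: [2.187, 2.253, 0.007]
ft_force: [0.3, 2.5, 6.6]
gripper_width: 0.173
finger_force: 50.2
time: 10.9
ee_pos: [0.5931, 0.1851, 0.2427]
tcp_rot: [2.187, 2.254, 0.007]
ft_force: [0.3, 3.7, 6.4]
gripper_width: 0.166
finger_force: 50.1
```

```bash
python3 -m crank '[0.29,0.1,0.09,0,0.5, 0.29,0.1,0.09,0,0.5, 0.29,0.1,0.09,0,0.5]';python3 -m crank '[0.28,0,0.09,0,0.5, 0.28,0,0.09,0,0.5, 0.28,0,0.09,0,0.5]'
```

```text
time: 11.2
ee_pos: [0.5962, 0.1852, 0.2437]
tcp_rot: [2.187, 2.252, 0.006]
ft_force: [0.0, 1.4, 7.6]
gripper_width: 0.172
finger_force: 50.3
time: 11.5
ee_pos: [0.5991, 0.1853, 0.2445]
tcp_rot: [2.187, 2.253, 0.006]
ft_force: [1.6, 0.5, 5.9]
gripper_width: 0.165
finger_force: 50.2
```

```bash
python3 -m crank '[0.15,0,0.04,0,0.5, 0.29,0,0.09,0,0.5, 0.29,0,0.09,0,0.5, 0.29,0,0.09,0,0.5]'
```

```text
time: 11.9
ee_pos: [0.602, 0.1854, 0.2453]
tcp_rot: [2.187, 2.253, 0.006]
ft_force: [0.9, 2.5, 5.5]
gripper_width: 0.168
finger_force: 50.1
```

```bash
python3 -m crank '[0.15,0.1,0.04,0,0.5, 0.15,0.1,0.04,0,0.5, 0.15,0.1,0.04,0,0.5]';python3 -m crank '[0.15,0,0.03,0,0.5, 0.15,0,0.03,0,0.5, 0.15,0,0.03,0,0.5]'
```

```text
time: 12.2
ee_pos: [0.6036, 0.1855, 0.2457]
tcp_rot: [2.188, 2.251, 0.005]
ft_force: [0.6, -0.3, 6.4]
gripper_width: 0.174
finger_force: 50.2
time: 12.5
ee_pos: [0.6052, 0.1855, 0.246]
tcp_rot: [2.188, 2.251, 0.005]
ft_force: [0.6, -0.5, 5.1]
gripper_width: 0.167
finger_force: 50.2
```

```bash
python3 -m crank '[0.15,0,0.04,0,0.5, 0.15,0,0.04,0,0.5, 0.15,0,0.04,0,0.5]';python3 -m crank '[0.15,0,0.03,0,0.5, 0.15,0,0.03,0,0.5, 0.15,0,0.03,0,0.5]'
```

```text
time: 12.8
ee_pos: [0.6067, 0.1856, 0.2464]
tcp_rot: [2.188, 2.252, 0.005]
ft_force: [0.9, 0.1, 5.7]
gripper_width: 0.167
finger_force: 50.1
time: 13.1
ee_pos: [0.6082, 0.1856, 0.2467]
tcp_rot: [2.188, 2.252, 0.005]
ft_force: [1.7, 1.7, 6.2]
gripper_width: 0.166
finger_force: 50.1
```

```bash
python3 -m crank '[0.15,0,0.03,0,0.5, 0.15,0,0.03,0,0.5, 0.15,0,0.03,0,0.5]';python3 -m crank '[0.15,0,0.03,0,0.5, 0.15,0,0.03,0,0.5, 0.15,0,0.03,0,0.5]'
python3 - <<'E'
from h import *
c=cam("scene");save("s.png",c["frame"][190:310,230:370],5)
E
```

```text
time: 13.4
ee_pos: [0.6097, 0.1857, 0.247]
tcp_rot: [2.188, 2.252, 0.005]
ft_force: [1.4, 0.2, 6.5]
gripper_width: 0.168
finger_force: 50.1
time: 13.7
ee_pos: [0.6112, 0.1857, 0.2473]
tcp_rot: [2.188, 2.252, 0.006]
ft_force: [2.5, 0.6, 6.0]
gripper_width: 0.162
finger_force: 50.1
```

View pics/s.png

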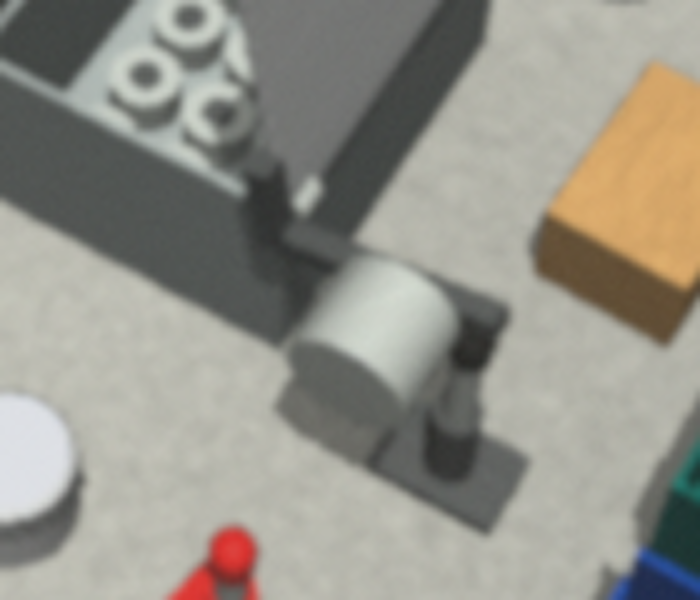

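The arm's end at (490,310) is close above the buffer at (470,345). I'll keep to small steps.

```bash
python3 -m crank '[0.15,0,0.03,0,0.5, 0.15,0,0.03,0,0.5, 0.15,0,0.03,0,0.5]';python3 -m crank '[0.15,0,0.03,0,0.5, 0.15,0,0.03,0,0.5, 0.15,0,0.03,0,0.5]'
```

```text
time: 14.05
ee_pos: [0.6128, 0.1858, 0.2476]
tcp_rot: [2.188, 2.252, 0.006]
ft_force: [2.6, -0.1, 6.0]
gripper_width: 0.168
finger_force: 50.1
time: 14.35
ee_pos: [0.6142, 0.1859, 0.2479]
tcp_rot: [2.187, 2.252, 0.006]
ft_force: [1.7, 1.7, 5.7]
gripper_width: 0.168
finger_force: 50.1
```

```bash
python3 -m crank '[0.15,0,0.03,0,0.5, 0.15,0,0.03,0,0.5, 0.15,0,0.03,0,0.5]';python3 -m crank '[0.15,0,0.02,0,0.5, 0.15,0,0.02,0,0.5, 0.15,0,0.02,0,0.5]'
```

```text
time: 14.65
ee_pos: [0.6157, 0.1859, 0.2482]
tcp_rot: [2.188, 2.252, 0.006]
ft_force: [2.9, 2.0, 5.9]
gripper_width: 0.169
finger_force: 50.1
time: 14.95
ee_pos: [0.6172, 0.1859, 0.2484]
tcp_rot: [2.188, 2.252, 0.006]
ft_force: [2.8, 2.3, 4.7]
gripper_width: 0.166
finger_force: 50.1
```

```bash
python3 -m crank '[0.15,0.1,0.02,0,0.5, 0.15,0.1,0.02,0,0.5, 0.15,0.1,0.02,0,0.5]';python3 -m crank '[0.15,0,0.02,0,0.5, 0.15,0,0.02,0,0.5, 0.15,0,0.02,0,0.5]'
```

```text
time: 15.25
ee_pos: [0.6186, 0.186, 0.2485]
tcp_rot: [2.188, 2.251, 0.004]
ft_force: [1.3, -0.7, 6.9]
gripper_width: 0.169
finger_force: 50.2
time: 15.55
ee_pos: [0.6198, 0.1861, 0.2486]
tcp_rot: [2.188, 2.251, 0.003]
ft_force: [-0.0, -1.3, 7.7]
gripper_width: 0.167
finger_force: 50.2
```

```bash
python3 -m crank '[0.15,0,0.02,0,0.5, 0.15,0,0.02,0,0.5, 0.15,0,0.02,0,0.5]';python3 -m crank '[0.15,0,0.02,0,0.5, 0.15,0,0.02,0,0.5, 0.15,0,0.02,0,0.5]'
```

```text
time: 15.85
ee_pos: [0.621, 0.1861, 0.2488]
tcp_rot: [2.188, 2.252, 0.002]
ft_force: [-1.3, -1.7, 6.5]
gripper_width: 0.171
finger_force: 50.2
time: 16.15
ee_pos: [0.6221, 0.1862, 0.2489]
tcp_rot: [2.188, 2.252, 0.001]
ft_force: [-2.6, -0.9, 7.2]
gripper_width: 0.166
finger_force: 50.2
```

fx fell from +2.9 to -2.6 N over four steps. That means the buffer has been carrying the lid since x≈0.618, with roughly 8 N on it. I'll back off 0.7 mm and release.

```bash
python3 -m crank '[-0.07,0,0,0,0.5, -0.07,0,0,0,0.5, -0.07,0,0,0,0.5]' && python3 -m crank '[0,0,0,0,1.6, 0,0,0,0,2, 0,0,0,0,3, 0,0,0,0,5, 0,0,0,0,7, 0,0,0,0,7, 0,0,0,0,7, 0,0,0,0,7, 0,0,0,0,7]' 20
python3 - <<'E'
from h import *
c=cam("scene");save("r.png",c["frame"][40:300,190:390],2.3)
E
```

```text
time: 16.45
ee_pos: [0.6214, 0.1861, 0.2489]
tcp_rot: [2.188, 2.252, 0.001]
ft_force: [-1.6, -1.0, 6.7]
gripper_width: 0.172
finger_force: 50.2
time: 17.35
ee_pos: [0.6209, 0.1867, 0.2474]
tcp_rot: [2.189, 2.254, 0.0]
ft_force: [0.6, -0.5, 0.0]
gripper_width: 0.818
finger_force: 0.0
```

View pics/r.png

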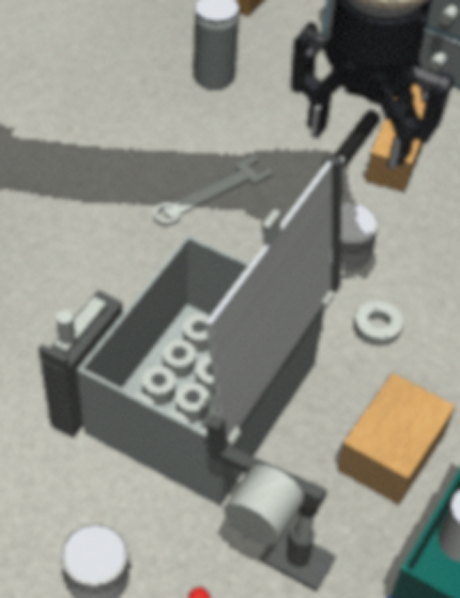

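The lid rests open on the buffer at (300,530), with the open fingers clear either side of the sleeve at (360,135). I'll lift straight up, check the lid stays still, then hand in.

```bash
python3 -m crank '[0,0,1.5,0,7, 0,0,3,0,7, 0,0,5,0,7, 0,0,8,0,7, -2,0,11,0,7, -4,0,12,0,7, -4,0,12,0,7, -4,0,12,0,7, -4,0,12,0,7, -4,0,12,0,7]'
python3 - <<'E'
from h import *
for n in("scene","scene"):
    c=cam(n);W=cloud(c);f=c["frame"]
    k=(W[...,2]>.24)&(W[...,2]<.29)&(W[...,1]>.14)&(W[...,1]<.22)&(W[...,0]>.57)&(W[...,0]<.68)&(f.max(-1)<80); print(k.sum(),np.median(W[k],0))
    k=(abs(W[...,0]-.468)<.02)&(abs(W[...,1]+.063)<.03)&(W[...,2]>.145)&(W[...,2]<.18); print(np.median(W[k],0))
E
python3 -m crank '[0,0,0,0,7,0,0,0,0,7,0,0,0,0,7,0,0,0,0,7,0,0,0,0,7]' && python3 -c "
from rig import ctrl
print(ctrl.hand_in())"
```

```text
time: 18.4
ee_pos: [0.5812, 0.1862, 0.3666]
tcp_rot: [-2.189, -2.253, 0.002]
ft_force: [-0.9, 0.3, -0.2]
gripper_width: 0.818
finger_force: 0.0
142 [0.62412645 0.18109575 0.2734657 ]
[ 0.4711884  -0.06405328  0.16146199]
141 [0.62428019 0.18177068 0.27332904]
[ 0.47112985 -0.06404145  0.16129839]
time: 19.0
ee_pos: [0.5809, 0.1867, 0.3674]
tcp_rot: [2.189, 2.254, 0.0]
ft_force: [0.1, -0.8, 0.3]
gripper_width: 0.817
finger_force: 0.0
the job is handed in; nothing more can be done
None
```

I handed the job in at about 19 s, but the hand-in call gave no verdict: the bolt is drawn back at least 41 mm, the lid rests still on the stop's buffer at about 1.43 rad (estimated), the gripper is clear, and no bystander looked moved in the last picture (not measured).

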